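# Gather cane slices in a lidded sorting dish

### The job

The glass cane slices lie scattered in the lidded sorting dish. With the loose lid kept on, tip the dish so that every slice runs down into the sunken trough at its card-holder end, and stand it level on the table again. Then lift the lid straight off and lay it flat on the table, pull upwards and clear of the dish, so that the slices can be picked; handle everything gently and leave the things around undisturbed.

Things in the scene. Friction and masses are not known exactly. Their poses are not given: they have to be found in the camera images.
- dish_center (a point): open aluminium sorting dish, loose on the table, 134 (x) x 62 (y) x 24 (z) mm, 0.35 kg, walls 4 mm. This point is its centre, 12 mm above its underside; x along its length, z up. Its main floor lies 10 mm above the underside. Its -x end, turned roughly towards the robot, bears a small brass card holder. The table is bare for 0.16 m to both sides (y), from 0.35 to 0.57 m ahead of the base.
- trough (a point): centre of the floor of the dish's sunken trough: it fills the -x (card-holder) end of the dish over the whole inner width of 54 mm, 48 mm long (x = -63 to -15 mm from dish_center), its floor 5 mm below the wooden main floor and 5 mm above the dish's underside. The edge towards the main floor is a plain 5 mm step. Axes as the dish's
- joint_line (a point): point of the dish in mid-length and mid-width at the joint of dish and lid, 24 mm above the dish's underside. Fingers that close across the 62 mm width (along y) at this height press on dish wall and lid edge together, and so hold both. Above this joint the lid is 6 mm thick. Axes as the dish's
- lid_pull (a point): clear plastic lid, 0.09 kg, loose: plate 134 x 62 x 6 mm, flush with the dish's outside, with a 3 mm step beneath that drops inside the walls (1.2 mm play). This point is the centre of the steel bar pull on it: 46 (x) x 10 (y) x 10 (z) mm on two posts, 13 mm above the plate's upper face, 22 mm above the lid's lowest face, 31 mm above dish_center with the lid on. z up
- slice1_center (a point): slice of glass cane, a disc 15 mm across and 9 mm thick, 10 g, blue with a white core, loose in the dish; the four are alike. This point is its centre, z its axis. The slices slide on the dish floor only when it is tilted by more than about 20 degrees (friction 0.3, varying by a fifth); 35 degrees brings them down in a second or two.
- slice2_center (a point): another such slice of glass cane, 15 mm across, 9 mm thick, loose in the dish; this point is its centre
- slice3_center (a point): another such slice of glass cane, 15 mm across, 9 mm thick, loose in the dish; this point is its centre
- slice4_center (a point): another such slice of glass cane, 15 mm across, 9 mm thick, loose in the dish; this point is its centre
- tweezers_long: long steel tweezers lying on the table to the left of the dish, 22 x 195 x 11 mm, a bystander; origin at the centre of the underside, y along its length
- tumbler_clear: clear glass tumbler standing on the table to the right, 56 mm across and 70 mm tall, a bystander; origin at the centre of its foot
- cork_big: large cork standing on the table to the right, 33 mm across and 32 mm tall, a bystander; origin at the centre of its foot
Mind the look-alikes: they are no part of the job. Leave any red look-alike of the part that bears lid_pull alone.

How it is judged:
By the outcome, as a careful person would: the job done as asked, in the order asked, and still so for the second after the job is handed in, with the robot touching nothing.
It also fails if it takes over 54 s, if anything falls off the work surface, if the arm or the gripper's body presses on something with over 40 N, if the wrist force passes 120 N, or if a joint passes its speed limit or range.

### The arm

A 6-joint arm with a two-finger parallel gripper is mounted at the origin on a cart in front of the work surface, level with it; the furniture and walls round the work are solid. World frame = base frame: x ahead of the robot, y to its left, z up, the work surface at z = 0. Lengths are in mm, angles in rad, forces in N, time in s.
With the tool pointing down it reaches from about 350 to 775 mm from the base axis. Payload 7.3 kg.
Tool frame: the origin (TCP) lies on the front face of the gripper's body, between the roots of the fingers; the fingertips stand 66 mm ahead of it and the grasp point (between the pads) lies 47 mm ahead of it (bot.tcp_to_grasp is the z of the grasp point in the tool frame, in mm); z points along the fingers, y is the direction in which the jaws open and shut (so a half turn about z gives the same grasp; the last joint's range is limited). The gripper opens to 92 mm and grips with 3 to 60 N. Pads are 19 mm wide; open, the fingers measure 130 mm over their backs; the gripper's body (75 mm by 190 mm) begins 47 mm behind the grasp point.
Start: joints at [-1.404, 0.342, 1.524, -0, 1.275, -0.146], TCP at [161.577, -499.531, 292.241] pointing down, gripper open.
Joint ranges: [-2.53, 2.53], [-0.77, 2.02], [0.04, 2.7], [-1, 4.14], [0.28, 2.66], [-3.11, 3.11]. Speed limits (rad/s): [2.57, 2.57, 3.14, 3.14, 3.14, 3.14].

### API

Orientations are given as [roll, pitch, yaw] about the fixed x, y, z axes, in that order (R = Rz(yaw) Ry(pitch) Rx(roll)).
In Python, from plant import bot gives the robot as it stands.
- The arm moves only by the tool carry_out, never from a script. Its argument "deltas" is a list that holds one entry, the list of rows, each a list of 4 numbers: the shift along the tool's x, y, z in mm, then the turn about the tool's z in units of 5 degrees (1.0 is 5 degrees). A call has 1 to 20 rows; each row is the pose to reach, as a shift and turn from the pose commanded when the call began, along the tool's axes at that moment; what a row does not reach only later rows make up. A row lasts 1/10 s, in which the tool goes at most 50 mm and 8.59 degrees, less where a joint would pass 70% of its speed; a pose out of reach is approached as far as the arm can. A call with a gripper value outside its range is refused whole. "fingers" is the finger opening in mm, from 0 to 91.8, set as the call begins (left out, the last holds). The fingers move at their own pace and stop on an object; the grip force is fixed at half the most. Time passes only in rows, so rows that repeat a pose let the fingers close. It gives the time, the measured TCP pose, the force and the opening at its end, in the units of the state.
- bot.get_obs(): the state, without advancing time (a new reading comes with each control period).
- bot.capture(name): name is "scene" or "top" or "wrist"; returns (picture, depth): 384x512x3 uint8, blue, green, red; 384x512 float32, mm along the optical axis (not along the pixel's ray), 0 where there is no reading.
- bot.camera_model(name): a dict with "K" (3x3 intrinsics, pixels), "camera_from_world" (4x4, takes a point from world to camera coordinates). Camera axes: x right, y down, z forward; pixel columns grow to the right and rows downward; lengths in mm; the calibration is good to about 2 mm. A picture is of the moment at which its call begins: read the wrist's pose just before it. camera_model takes no time and is no camera call; for the wrist camera it gives the pose at the moment of the call.
- bot.close_job(): hands the job in, once; it reports no verdict.
The state is a dict: "time": time; "joint_positions": joint angles; "dq": joint speeds; "tau": joint torques, N m; "tool_pos": TCP position; "tcp_rot": TCP orientation; "contact_force": force on the tool from outside, world axes, zero at the start; "moment": the same for the moment, N m; "grip_width": finger opening in mm.
Only numpy, scipy, OpenCV 4.12 (cv2) and the standard library are available. Lean on these libraries where they do the work, as an engineer would, in place of code of your own. Each camera call takes 0.05 s, during which the arm holds its last target. There are 200 camera calls.

## Working session

There is one attempt and no reset: what is moved stays moved. The work goes in short steps, Python scripts to look and compute and a tool call to move; the robot and the scene stay as the last step left them, time stands still between calls to the robot, and variables do not carry over. Pictures are saved under pics/ and viewed, about 8 in all and at most 12, crops included, and the job is handed in when it is done.

Besides the shell and the picture viewer there is one more tool, called by a JSON object that holds its "op" and its "data". carry_out: Moves the arm, as the interface text tells. Its arguments: {"type":"object","properties":{"deltas":{"type":"array","items":{"type":"array","items":{"type":"array","items":{"type":"number"}}}},"fingers":{"type":"number"}},"required":["deltas"]}

```bash
ls; mkdir -p pics
python3 - <<'E'
from plant import bot
import cv2,numpy as np
print(bot.get_obs())
for n in("scene","top"):
    p,d=bot.capture(n); cv2.imwrite(f"pics/{n}0.png",p); np.save(f"pics/{n}0.npy",d)
    print(n,bot.camera_model(n))
a=cv2.imread("pics/top0.png");
E
```

```text
pics
{'time': 0.0, 'joint_positions': array([-1.40400988e+00,  3.42738411e-01,  1.52505025e+00, -5.54776714e-07,
        1.27539870e+00, -1.45995867e-01]), 'dq': array([ 0.00072778,  0.00114816, -0.00059844,  0.00030044,  0.00038942,
        0.00092447]), 'tau': array([ 2.86857801e-03, -4.31238019e+01, -2.44221675e+01,  7.20128207e-02,
        5.58935059e-02, -1.22473562e-04]), 'tool_pos': array([ 161.51570613, -499.20137214,  291.52514472]), 'tcp_rot': array([-3.14001483e+00, -2.31469581e-04,  3.12782296e-01]), 'contact_force': array([-0.89917931, -0.04053775, -0.77960314]), 'moment': array([-0.01808799, -0.06706078, -0.01422441]), 'grip_width': 91.65619882730736}
scene {'K': array([[400.92807412,   0.        , 258.53302986],
       [  0.        , 400.92807412, 189.61355514],
       [  0.        ,   0.        ,   1.        ]]), 'camera_from_world': array([[-8.33149087e-01, -5.52783822e-01, -1.71068768e-02,
         4.05294452e+02],
       [-3.46186866e-01,  5.45391858e-01, -7.63349445e-01,
         2.02226592e+02],
       [ 4.31297175e-01, -6.30061717e-01, -6.45759227e-01,
         7.63655498e+02],
       [ 0.00000000e+00,  0.00000000e+00,  0.00000000e+00,
         1.00000000e+00]])}
top {'K': array([[450.25055888,   0.        , 254.13327296],
       [  0.        , 450.25055888, 189.858297  ],
       [  0.        ,   0.        ,   1.        ]]), 'camera_from_world': array([[ 1.68270565e-02, -9.99858103e-01, -7.89885917e-04,
         5.47745522e+00],
       [-9.94514136e-01, -1.66555392e-02, -1.03267741e-01,
         4.57512115e+02],
       [ 1.03239931e-01,  2.52324482e-03, -9.94653281e-01,
         1.29600360e+03],
       [ 0.00000000e+00,  0.00000000e+00,  0.00000000e+00,
         1.00000000e+00]])}
```

View pics/top0.png

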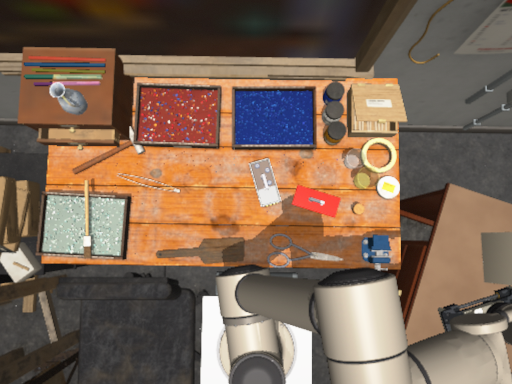

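View pics/scene0.png

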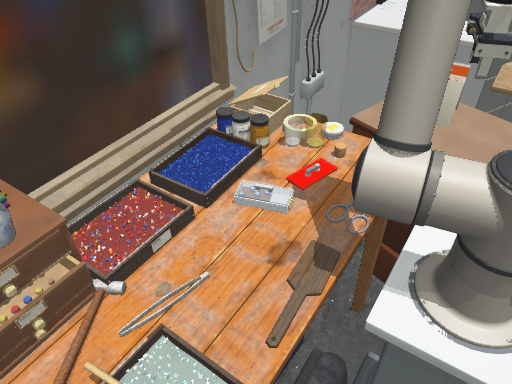

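The top view shows the dish at about (265,183), the red look-alike at (316,201) and the tweezers at (148,183). I'll take an enlarged crop to measure.

Run:
```python
import cv2
a=cv2.imread("pics/top0.png")[140:230,225:345]; cv2.imwrite("pics/c0.png",cv2.resize(a,None,fx=6.6,fy=6.6,interpolation=cv2.INTER_CUBIC))
```

```text
(no output)
```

View pics/c0.png

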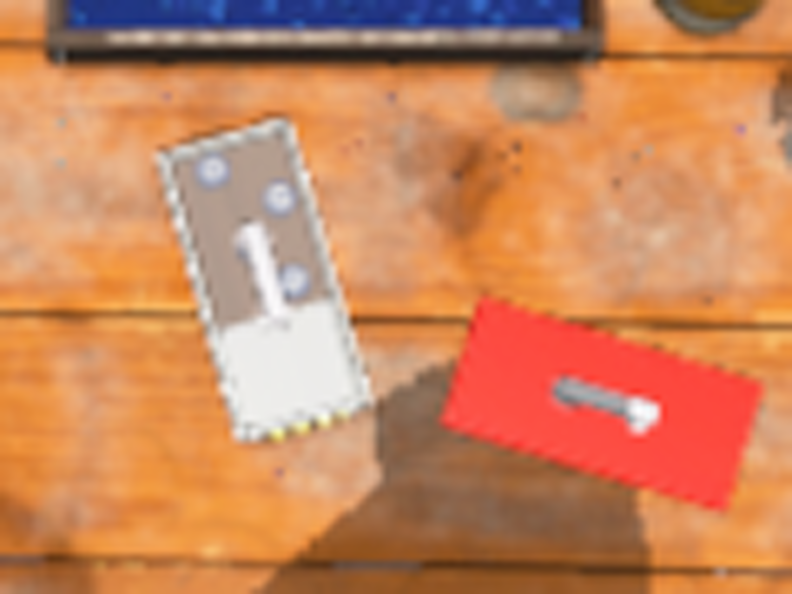

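The crop shows the dish-lid corners at about (160,155), (292,118), (370,403) and (240,440). Brass is at the lower (near) end, and three slices are visible up on the wooden floor.

```bash
cat > h.py <<'E'
import numpy as np
from plant import bot
def w(name,u,v,z):
    m=bot.camera_model(name);T=m["camera_from_world"];R,t=T[:3,:3],T[:3,3]
    r=R.T@np.linalg.solve(m["K"],[u,v,1]);c=-R.T@t
    return c+r*(z-c[2])/r[2]
def xyz(name,u,v,d):
    m=bot.camera_model(name);T=m["camera_from_world"]
    return T[:3,:3].T@(np.linalg.solve(m["K"],[u,v,1])*d-T[:3,3])
E
python3 - <<'E'
from h import *
f=lambda x,y,z:w("top",225+(x+.5)/6.6-.5,140+(y+.5)/6.6-.5,z)
C=np.array([f(x,y,30) for x,y in[(160,155),(292,118),(370,403),(240,440)]])
print(C.round(1)); print([np.linalg.norm(C[i]-C[(i+1)%4]).round(1) for i in range(4)],C.mean(0))
ax=(C[0]+C[1]-C[2]-C[3]); print("yaw",np.degrees(np.arctan2(ax[1],ax[0])))
p=[f(245,235,47),f(278,312,47)];print("pull",p,np.mean(p,0))
d=np.load("pics/top0.npy")
for u,v in[(262,150),(275,148),(290,146),(262,147),(265,180),(254,190),(275,190),(268,196),(150,185)]:print(u,v,xyz("top",u,v,d[v,u]).round(1))
for n,(x,y) in {"red":(480,297)}.items():print(n,f(x,y,9))
E
```

```text
[[535.5  30.1  30. ]
 [553.1 -28.4  30. ]
 [426.5 -64.5  30. ]
 [409.2  -7.4  30. ]]
[np.float64(61.1), np.float64(131.7), np.float64(59.6), np.float64(131.8)] [481.07368382 -17.56520355  30.        ]
yaw 16.21981029802599
pull [array([497.9198001 ,  -8.03155281,  47.        ]), array([464.2585307, -22.9455798,  47.       ])] [481.0891654  -15.48856631  47.        ]
262 150 [581.1  -8.5  -1.3]
275 148 [585.  -46.9  13.1]
290 146 [586.  -89.5  41.5]
262 147 [584.1  -7.9  29.8]
265 180 [483.8 -17.7  49.1]
254 190 [458.8  13.6   5.4]
275 190 [457.4 -47.8  29.1]
268 196 [439.7 -27.6  26.8]
150 185 [ 4.692e+02  3.246e+02 -2.000e-01]
red [ 476.78163975 -114.61657778    9.        ]
```

```bash
cat >> h.py <<'E'
def go(x,y,z,yaw):
    "delta rows to put TCP at x,y,z with tool-x yaw (deg), from the measured pose"
    o=bot.get_obs();r=o["tcp_rot"];a=r[2];d=np.array([x,y,z])-o["tool_pos"]
    X=np.array([np.cos(a),np.sin(a),0]);Y=np.array([np.sin(a),-np.cos(a),0])
    print("t",round(o["time"],2),"pos",o["tool_pos"].round(1),"rot",r.round(4),"F",o["contact_force"].round(1),"w",round(o["grip_width"],1))
    print("delta",round(d@X,1),round(d@Y,1),round(-d[2],1),round((np.degrees(a)-yaw)/5,2))
E
python3 -c "
from h import *
c=np.radians(16.2);go(481+30*np.cos(c),-17+30*np.sin(c),290,16.2)"
```

```text
t 0.1 pos [ 161.5 -499.3  291.6] rot [-3.1403e+00 -2.0000e-04  3.1280e-01] F [ 0.4  1.3 -0.7] w 91.8
delta 482.3 -359.7 1.6 0.34
```

{"op": "carry_out", "data": {"deltas": [[[37,-28,0,0.03],[74,-55,0,0.05],[111,-83,0,0.08],[148,-111,0,0.1],[185,-138,0,0.13],[223,-166,0,0.16],[260,-194,0,0.18],[297,-221,0,0.21],[334,-249,0,0.24],[371,-277,0,0.26],[408,-304,0,0.29],[445,-332,0,0.31],[470,-350,0,0.34],[482,-360,0,0.34],[482,-360,0,0.34],[482,-360,0,0.34],[482,-360,0,0.34]]]}}

```text
time: 1.8
tool_pos: [508.8, -9.9, 292.2]
tcp_rot: [3.141, 0.001, 0.282]
contact_force: [-0.3, 0.3, 1.1]
grip_width: 91.8
```

Run:
```python
from h import *
import cv2
go(510,-8,290,16.2)
m=bot.camera_model("wrist")
import pickle
p,d=bot.capture("wrist");cv2.imwrite("pics/w1.png",cv2.resize(p,None,fx=1.56,fy=1.56,interpolation=cv2.INTER_CUBIC));np.save("pics/w1.npy",d)
print(m)
```

```text
t 1.8 pos [508.8  -9.9 292.2] rot [3.1414e+00 6.0000e-04 2.8160e-01] F [-0.3  0.3  1.1] w 91.8
delta 1.7 -1.4 2.2 -0.01
{'K': array([[309.60776587,   0.        , 252.17650661],
       [  0.        , 309.60776587, 198.015239  ],
       [  0.        ,   0.        ,   1.        ]]), 'camera_from_world': array([[ 2.78331460e-01, -9.60484957e-01,  4.94870945e-04,
        -1.51880904e+02],
       [-9.27946744e-01, -2.68769422e-01,  2.58220521e-01,
         4.36685176e+02],
       [-2.47883920e-01, -7.23301086e-02, -9.66085875e-01,
         5.15062172e+02],
       [ 0.00000000e+00,  0.00000000e+00,  0.00000000e+00,
         1.00000000e+00]])}
```

View pics/w1.png

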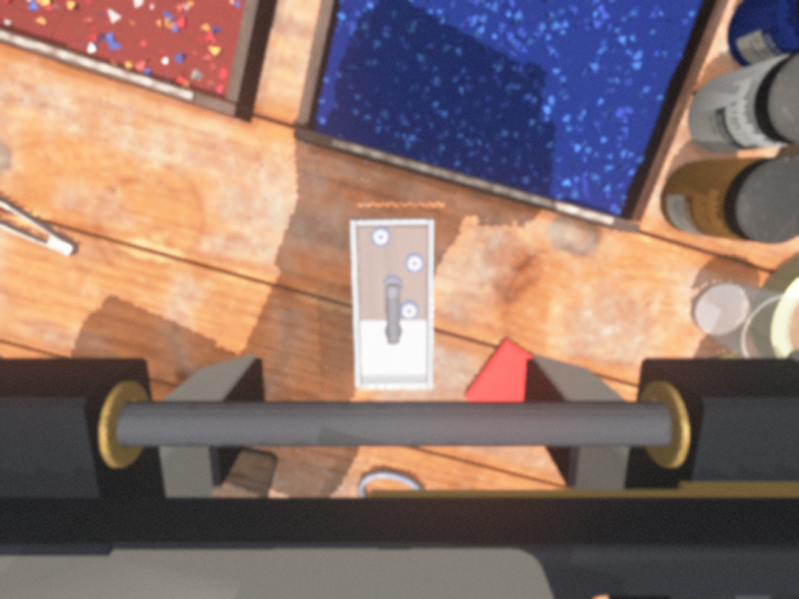

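The wrist view has dish corners at about (350,220), (442,219), (433,387) and (357,388). The fourth slice is near (393,283), under the pull.

Run:
```python
from h import *
f=lambda x,y,z:w("wrist",(x+.5)/1.5625-.5,(y+.5)/1.5625-.5,z)
C=np.array([f(x,y,30) for x,y in[(350,219.5),(442,219.5),(433,387.5),(357,388)]])
print(C.round(1)); print([np.linalg.norm(C[i]-C[(i+1)%4]).round(1) for i in range(4)],C.mean(0))
ax=(C[0]+C[1]-C[2]-C[3]); print("yaw",np.degrees(np.arctan2(ax[1],ax[0])))
p=[f(393,282,48),f(393,338,48)];print("pull",p,np.mean(p,0))
T=bot.camera_model("wrist")["camera_from_world"];print("cam",-T[:3,:3].T@T[:3,3])
d=np.load("pics/w1.npy")
P=lambda x,y:xyz("wrist",int(x/1.5625),int(y/1.5625),d[int(y/1.5625),int(x/1.5625)]).round(1)
for q in[(300,130),(400,155),(500,183),(393,320)]:print(q,P(*q))
```

```text
[[540.2  31.7  30. ]
 [558.7 -32.2  30. ]
 [431.4 -65.1  30. ]
 [414.2  -7.3  30. ]]
[np.float64(66.6), np.float64(131.5), np.float64(60.3), np.float64(131.9)] [486.10699975 -18.22588981  30.        ]
yaw 15.848189474929491
pull [array([508.12998918,  -9.95148192,  48.        ]), array([467.95064531, -21.55165786,  48.        ])] [488.04031724 -15.75156989  48.        ]
cam [575.21868255   8.68563864 385.03772506]
(300, 130) [589.2  77.9  41.8]
(400, 155) [593.5   9.3  21.8]
(500, 183) [594.8 -65.4  24.5]
(393, 320) [482.  -17.1  49. ]
```

```bash
python3 -c "
from h import *
go(540,0,150,16.0)"
```

```text
t 1.85 pos [508.8  -9.9 292.3] rot [3.1413e+00 3.0000e-04 2.8140e-01] F [ 0.6 -0.1  0.3] w 91.9
delta 32.7 -0.9 142.3 0.02
```

{"op": "carry_out", "data": {"deltas": [[[10,0,45,0],[20,0,85,0],[30,0,120,0],[33,0,142,0],[33,0,142,0],[33,0,142,0],[33,0,142,0]]]}}

```text
time: 2.55
tool_pos: [541.7, -0.1, 151.9]
tcp_rot: [3.14, -0.003, 0.282]
contact_force: [-0.3, 0.4, -0.0]
grip_width: 91.7
```

Run:
```python
from h import *
import cv2
go(540,0,150,16.0)
p,d=bot.capture("wrist");cv2.imwrite("pics/w2.png",cv2.resize(p,None,fx=1.5625,fy=1.5625,interpolation=cv2.INTER_CUBIC));np.save("pics/w2.npy",d)
```

```text
t 2.55 pos [ 5.417e+02 -1.000e-01  1.519e+02] rot [ 3.1403e+00 -2.5000e-03  2.8230e-01] F [-0.3  0.4 -0. ] w 91.7
delta -1.6 -0.6 1.9 0.04
```

View pics/w2.png

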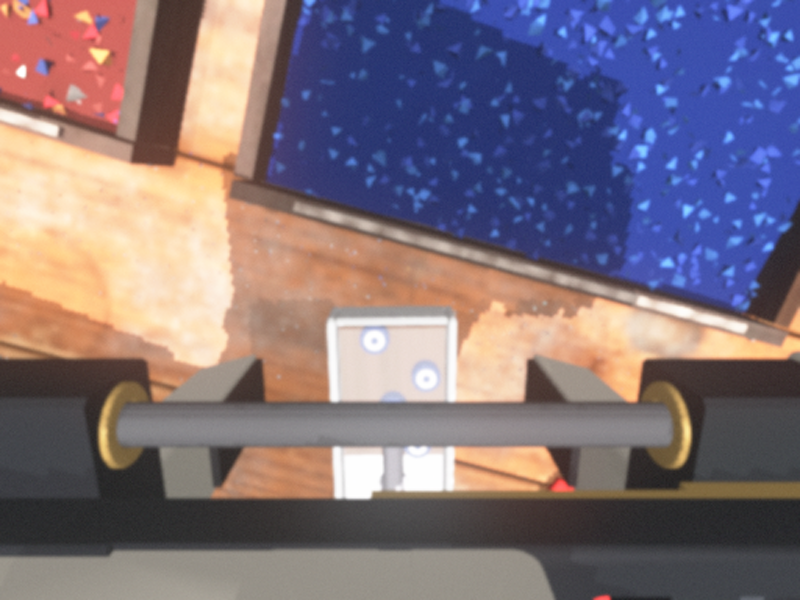

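Close wrist view: far end of the dish has a dark band at rows 308–320, spanning columns 328–457 at the top and 333–453 at its lower edge.

Run:
```python
from h import *
f=lambda x,y,z:w("wrist",(x+.5)/1.5625-.5,(y+.5)/1.5625-.5,z)
for z in(0,24,30):
  for r in[[(328,309),(457,309)],[(333,320),(453,320)]]:
    a,b=[f(*q,z) for q in r];print(z,r,((a+b)/2).round(1),np.linalg.norm(a-b).round(1),np.degrees(np.arctan2(a[0]-b[0],b[1]-a[1]))+180)
d=np.load("pics/w2.npy");print(d[190:212,235:265:10].round(0).T)
import cv2
for v in range(192,212):
  u=252;print(v,xyz("wrist",u,v,d[v,u]).round(1) if d[v,u] else 0)
# side edges
for y in(330,350,380):
  a,b=f(330,y,30),f(456.5,y,30);print((a+b)/2,np.linalg.norm(a-b))
go(0,0,0,0)
```

```text
0 [(328, 309), (457, 309)] [545.9   1.3   0. ] 67.5 16.186907791915644
0 [(333, 320), (453, 320)] [540.3  -0.6   0. ] 63.2 16.184588882211557
24 [(328, 309), (457, 309)] [552.   3.  24.] 60.9 16.1869077919157
24 [(333, 320), (453, 320)] [546.9   1.3  24. ] 57.0 16.1845888822115
30 [(328, 309), (457, 309)] [553.5   3.4  30. ] 59.3 16.186907791915615
30 [(333, 320), (453, 320)] [548.5   1.8  30. ] 55.5 16.184588882211585
[[250. 251. 251. 252. 252. 251. 253. 247. 246. 241. 240. 236. 234. 232.
  229. 227. 224. 224. 225. 224. 224. 225.]
 [252. 252. 252. 252. 252. 252. 252. 249. 245. 241. 239. 236. 232. 229.
  230. 226. 225. 223. 224. 223. 224. 225.]
 [251. 251. 250. 252. 251. 252. 250. 247. 244. 241. 238. 235. 234. 230.
  229. 227. 225. 225. 224. 224. 224. 225.]]
192 [5.508e+02 1.900e+00 5.000e-01]
193 [550.2   1.7   1.2]
194 [5.491e+02 1.400e+00 2.000e-01]
195 [5.483e+02 1.200e+00 2.000e-01]
196 [548.1   1.1   2.6]
197 [548.    1.1   5.4]
198 [547.9   1.1   8.1]
199 [548.2   1.1  12.2]
200 [547.7   1.   13.6]
201 [548.    1.1  17.4]
202 [548.3   1.2  21.4]
203 [548.2   1.1  23.8]
204 [547.4   0.9  23.9]
205 [547.9   1.1  28.4]
206 [547.4   0.9  29.2]
207 [546.9   0.8  29.9]
208 [546.4   0.6  30.6]
209 [5.457e+02 4.000e-01 3.060e+01]
210 [5.449e+02 2.000e-01 3.030e+01]
211 [544.1  -0.   30.3]
[5.43924696e+02 2.96294554e-01 3.00000000e+01] 58.785864586170554
[534.48641195  -2.44233813  30.        ] 59.440862015175526
[519.92792532  -6.66666307  30.        ] 60.451191665564544
t 2.6 pos [541.7   0.  152. ] rot [ 3.1402e+00 -2.8000e-03  2.8250e-01] F [-0.5 -0.4 -1.3] w 92.1
delta -520.2 -151.0 152.0 3.24
```

{"op": "carry_out", "data": {"deltas": [[[8,0.7,20,0],[8,0.7,40,0],[8,0.7,55,0],[8,0.7,68,0],[8,0.7,76,0],[8,0.7,81,0],[8,0.7,81,0],[8,0.7,81,0]]]}}

```text
time: 3.4
tool_pos: [549.4, 2.0, 69.7]
tcp_rot: [3.141, -0.001, 0.283]
contact_force: [-0.4, 0.8, 0.8]
grip_width: 91.9
```

{"op": "carry_out", "data": {"deltas": [[[0,0,0,0],[0,0,0,0],[0,0,0,0],[0,0,0,0],[0,0,0,0],[0,0,0,0],[0,0,0,0],[0,0,0,0]]], "fingers": 55}}

```text
time: 4.2
tool_pos: [549.0, 2.1, 69.3]
tcp_rot: [3.142, -0.0, 0.283]
contact_force: [-1.1, 1.5, 2.1]
grip_width: 61.7
```

{"op": "carry_out", "data": {"deltas": [[[-0.5,0,-2.5,0],[-1,0,-5,0],[-1.5,0,-7.5,0],[-2.2,0,-10,0],[-2.8,0,-12,0],[-3.5,0,-14,0],[-4,0,-16,0],[-4.6,0,-18,0],[-4.6,0,-18,0],[-4.6,0,-18,0]]]}}

```text
time: 5.2
tool_pos: [544.5, 0.8, 87.2]
tcp_rot: [3.142, 0.0, 0.283]
contact_force: [-0.0, -0.7, -4.3]
grip_width: 61.8
```

Run:
```python
from h import *
import cv2
go(0,0,0,0)
p,d=bot.capture("scene");cv2.imwrite("pics/s3.png",cv2.resize(p[150:240,200:320],None,fx=6.6,fy=6.6,interpolation=cv2.INTER_CUBIC))
```

```text
t 5.2 pos [544.5   0.8  87.2] rot [3.1415 0.     0.2831] F [-0.  -0.7 -4.3] w 61.8
delta -523.1 -151.3 87.2 3.24
```

View pics/s3.png

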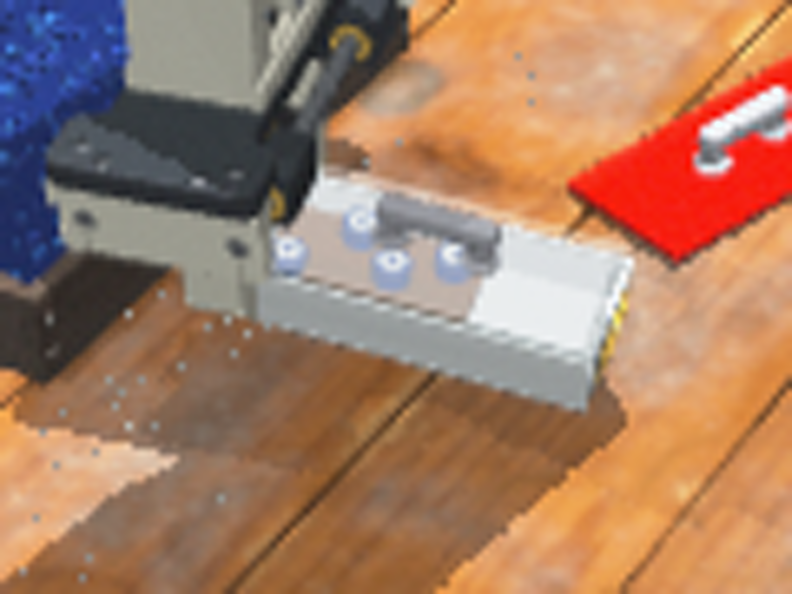

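The scene crop shows the lid on and held, the slices unmoved, and the -x bottom corner near (587,410). The wrist load is close to full weight, so I'll check the tilt numerically.

```bash
cat >> h.py <<'E'
def tilt(x0,x1,c=(483.6,-17.6),yaw=16.2,zmin=-5,zmax=140,cam="scene",side=20,pr=True):
    "profile of lid heights along dish x (strip beside the pull)"
    p,d=bot.capture(cam);m=bot.camera_model(cam);T=m["camera_from_world"]
    v,u=np.mgrid[:384,:512];P=np.linalg.solve(m["K"],np.stack([u.ravel(),v.ravel(),np.ones(u.size)]))*d.ravel()
    W=(T[:3,:3].T@(P-T[:3,3:4])).T[d.ravel()>0]
    a=np.radians(yaw);q=W[:,:2]-c;X=q@[np.cos(a),np.sin(a)];Y=q@[-np.sin(a),np.cos(a)]
    k=(X>x0)&(X<x1)&(abs(Y)>9)&(abs(Y)<side)&(W[:,2]>zmin)&(W[:,2]<zmax)
    X,Z=X[k],W[k,2];s=np.ones(len(X),bool)
    for _ in range(5):
        f=np.polyfit(X[s],Z[s],1);r=Z-np.polyval(f,X);s=abs(r)<4
    if pr:print("n",s.sum(),"of",len(X),"tilt deg",np.degrees(np.arctan(f[0])).round(1),"z at x=-60:",np.polyval(f,-60).round(1),"z at 0:",f[1].round(1))
    return p
E
python3 -c "
from h import *
tilt(-60,20)
m=bot.camera_model('scene')
for z in(0,8,18):
  q=m['camera_from_world']@[410.7,-6.5,z,1];k=m['K']@q[:3];print(z,(k[:2]/k[2]-[200,150])*6.6)"
```

```text
n 155 of 167 tilt deg 6.1 z at x=-60: 35.5 z at 0: 41.9
0 [573.14665481 419.68354788]
8 [573.78837366 403.35749282]
18 [574.6005129 382.6957499]
```

{"op": "carry_out", "data": {"deltas": [[[-1.5,0,-4,0],[-3,0,-8,0],[-4.5,0,-12,0],[-4.5,0,-12,0],[-4.5,0,-12,0]]]}}

```text
time: 5.8
tool_pos: [540.3, -0.5, 99.5]
tcp_rot: [3.141, -0.001, 0.283]
contact_force: [-0.2, -0.3, -4.7]
grip_width: 61.8
```

```bash
python3 -c "
from h import *
go(0,0,0,0);tilt(-60,20)"
```

```text
t 5.8 pos [ 5.403e+02 -5.000e-01  9.950e+01] rot [ 3.1413e+00 -5.0000e-04  2.8300e-01] F [-0.2 -0.3 -4.7] w 61.8
delta -518.7 -151.4 99.5 3.24Traceback (most recent call last):
  File "<string>", line 3, in <module>
    go(0,0,0,0);tilt(-60,20)
                ~~~~^^^^^^^^
  File "h.py", line 25, in tilt
    f=np.polyfit(X[s],Z[s],1);r=Z-np.polyval(f,X);s=abs(r)<4
    raise TypeError("expected non-empty vector for x")
TypeError: expected non-empty vector for x
```

```bash
python3 - <<'E'
s=open('h.py').read()
i=s.index("    X,Z=X[k],W[k,2];s=");j=s.index("    if pr:")
s=s[:i]+"""    X,Z=X[k],W[k,2]
    from scipy.stats import theilslopes
    t=theilslopes(Z,X);f=[t[0],t[1]];s=abs(Z-np.polyval(f,X))<4;f=np.polyfit(X[s],Z[s],1)
"""+s[j:]
open('h.py','w').write(s)
E
python3 -c "
from h import *
tilt(-60,20);tilt(-60,20)"
```

```text
n 109 of 250 tilt deg 5.3 z at x=-60: 47.7 z at 0: 53.2
n 122 of 235 tilt deg 5.4 z at x=-60: 47.7 z at 0: 53.3
```

The grip is too stiff: the dish hangs at about 5° with the near end off the table. I'll set it down and regrip with less pad overlap so it can pivot.

{"op": "carry_out", "data": {"deltas": [[[2,0,6,0],[4,0,12,0],[5.5,0,17,0],[7,0,22,0],[8,0,25,0],[9,0,28,0],[9.1,0,29.5,0],[9.1,0,29.5,0],[9.1,0,29.5,0]]]}}

```text
time: 6.85
tool_pos: [549.0, 2.1, 69.8]
tcp_rot: [3.142, -0.0, 0.283]
contact_force: [-2.1, -0.7, -1.8]
grip_width: 61.9
```

{"op": "carry_out", "data": {"deltas": [[[0,0,0,0],[0,0,0,0],[0,0,0,0],[4,0,-4,0],[4,0,-4,0],[4,0,-4,0]]], "fingers": 75}}

```text
time: 7.45
tool_pos: [553.2, 3.2, 74.0]
tcp_rot: [3.141, -0.001, 0.283]
contact_force: [0.5, -0.0, 0.1]
grip_width: 74.7
```

```bash
python3 -c "
from h import *
import cv2
go(0,0,0,0);tilt(-60,20)
p,d=bot.capture('wrist')
for v in range(200,384,6):
  u=252;print(v,xyz('wrist',u,v,d[v,u]).round(1) if d[v,u] else 0)
cv2.imwrite('pics/w4.png',cv2.resize(p,None,fx=1.5625,fy=1.5625,interpolation=cv2.INTER_CUBIC))
"
```

```text
t 7.45 pos [553.2   3.2  74. ] rot [ 3.1411e+00 -7.0000e-04  2.8330e-01] F [ 0.5 -0.   0.1] w 74.7
delta -532.0 -151.5 74.0 3.25
n 164 of 164 tilt deg -0.4 z at x=-60: 30.5 z at 0: 30.1
200 [587.   12.6  44.2]
206 [ 5.72e+02  8.20e+00 -2.00e-01]
212 [568.5   7.2  -0.7]
218 [ 5.652e+02  6.200e+00 -3.000e-01]
224 [5.619e+02 5.300e+00 2.000e-01]
230 [558.7   4.3   1. ]
236 [5.549e+02 3.200e+00 3.000e-01]
242 [ 5.511e+02  2.100e+00 -3.000e-01]
248 [548.2   1.3   1.3]
254 [548.1   1.3   9.2]
260 [582.4  11.2  88.9]
266 [581.1  10.8  89.8]
272 [580.   10.5  91. ]
278 [578.3  10.   91.1]
284 [576.6   9.5  91.1]
290 [539.3  -1.3  30.6]
296 [535.7  -2.4  30.1]
302 [532.5  -3.3  30.2]
308 [529.4  -4.2  30.5]
314 [573.6   8.6  99.9]
320 [577.3   9.7 107.5]
326 [577.5   9.8 109.8]
332 [577.3   9.7 111.4]
338 [576.6   9.5 112.3]
344 [577.1   9.7 114.6]
350 [576.6   9.5 115.6]
356 [576.6   9.5 117.2]
362 [577.7   9.9 120. ]
368 [577.3   9.7 120.9]
374 [578.    9.9 122.9]
380 [576.7   9.6 122.9]
```

View pics/w4.png

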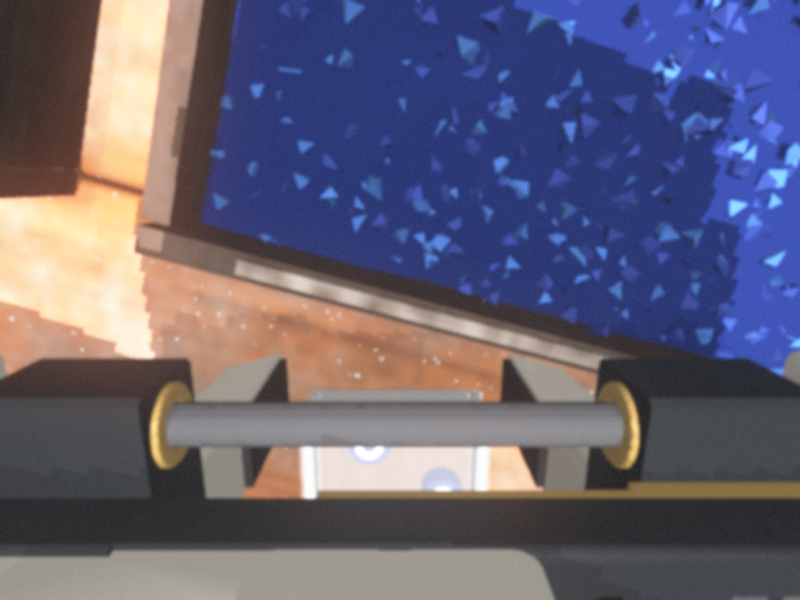

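{"op": "carry_out", "data": {"deltas": [[[0,0,0,0],[0,0,0,0],[0,0,0,0],[0,0,0,0],[0,0,0,0],[-0.5,0,-2.5,0],[-1,0,-5,0],[-1.5,0,-7.5,0],[-2.2,0,-10,0],[-2.8,0,-12,0],[-3.5,0,-14,0],[-4,0,-16,0],[-4.6,0,-18,0],[-4.6,0,-18,0],[-4.6,0,-18,0]]], "fingers": 55}}

```text
time: 9.05
tool_pos: [548.4, 1.9, 91.7]
tcp_rot: [3.142, 0.0, 0.283]
contact_force: [0.2, 0.9, -4.7]
grip_width: 61.5
```

```bash
python3 -c "
from h import *
go(0,0,0,0);tilt(-60,20)"
```

```text
t 9.05 pos [548.4   1.9  91.7] rot [3.1415e+00 1.0000e-04 2.8310e-01] F [ 0.2  0.9 -4.7] w 61.5
delta -527.1 -151.3 91.7 3.24
n 153 of 156 tilt deg 7.7 z at x=-60: 31.8 z at 0: 39.9
```

{"op": "carry_out", "data": {"deltas": [[[-1.2,0,-3,0],[-2.4,0,-6,0],[-3.6,0,-9,0],[-5,0,-12,0],[-6.2,0,-15,0],[-7.6,0,-18,0],[-9.2,0,-21,0],[-10.5,0,-23.5,0],[-11.7,0,-25.6,0],[-11.7,0,-25.6,0],[-11.7,0,-25.6,0]]]}}

```text
time: 10.2
tool_pos: [537.2, -1.4, 117.3]
tcp_rot: [3.141, -0.0, 0.283]
contact_force: [-0.1, 0.6, -3.9]
grip_width: 61.5
```

```bash
python3 -c "
from h import *
go(0,0,0,0);tilt(-60,20)"
```

```text
t 10.2 pos [537.2  -1.4 117.3] rot [ 3.1415e+00 -1.0000e-04  2.8310e-01] F [-0.1  0.6 -3.9] w 61.5
delta -515.4 -151.3 117.3 3.24Traceback (most recent call last):
  File "<string>", line 3, in <module>
    go(0,0,0,0);tilt(-60,20)
                ~~~~^^^^^^^^
  File "h.py", line 25, in tilt
    t=theilslopes(Z,X);f=[t[0],t[1]];s=abs(Z-np.polyval(f,X))<4;f=np.polyfit(X[s],Z[s],1)
                                                                  ~~~~~~~~~~^^^^^^^^^^^^^
    raise TypeError("expected non-empty vector for x")
TypeError: expected non-empty vector for x
```

```bash
python3 -c "
from h import *
tilt(-70,0,zmax=75,zmin=15)
tilt(-60,20,zmax=75,zmin=15)
"
```

```text
n 139 of 139 tilt deg 18.1 z at x=-60: 38.2 z at 0: 57.8
n 158 of 159 tilt deg 18.3 z at x=-60: 38.1 z at 0: 58.0
```

It's pivoting: about 18° of tilt, with the near end almost on the table. I'll continue.

{"op": "carry_out", "data": {"deltas": [[[-2,0,-4,0],[-4.5,0,-8,0],[-7.5,0,-12,0],[-10.5,0,-16,0],[-13.5,0,-20,0],[-17,0,-24,0],[-20.5,0,-27.5,0],[-24.5,0,-31,0],[-29,0,-35,0],[-33.7,0,-38.4,0],[-33.7,0,-38.4,0],[-33.7,0,-38.4,0],[-33.7,0,-38.4,0]]]}}

```text
time: 11.65
tool_pos: [504.8, -10.8, 155.6]
tcp_rot: [3.142, 0.0, 0.283]
contact_force: [0.4, 0.6, -4.0]
grip_width: 61.7
```

```bash
python3 -c "
from h import *
import cv2
go(0,0,0,0)
p=tilt(-70,0,zmax=95,zmin=15)
tilt(-80,-20,zmax=95,zmin=15)
cv2.imwrite('pics/s5.png',cv2.resize(p[130:230,200:320],None,fx=6,fy=6,interpolation=cv2.INTER_CUBIC))
"
```

```text
t 11.65 pos [504.8 -10.8 155.6] rot [3.1416e+00 2.0000e-04 2.8310e-01] F [ 0.4  0.6 -4. ] w 61.7
delta -481.7 -151.4 155.6 3.24
n 152 of 152 tilt deg 40.2 z at x=-60: 51.6 z at 0: 102.2
n 134 of 135 tilt deg 40.1 z at x=-60: 51.7 z at 0: 102.2
```

View pics/s5.png

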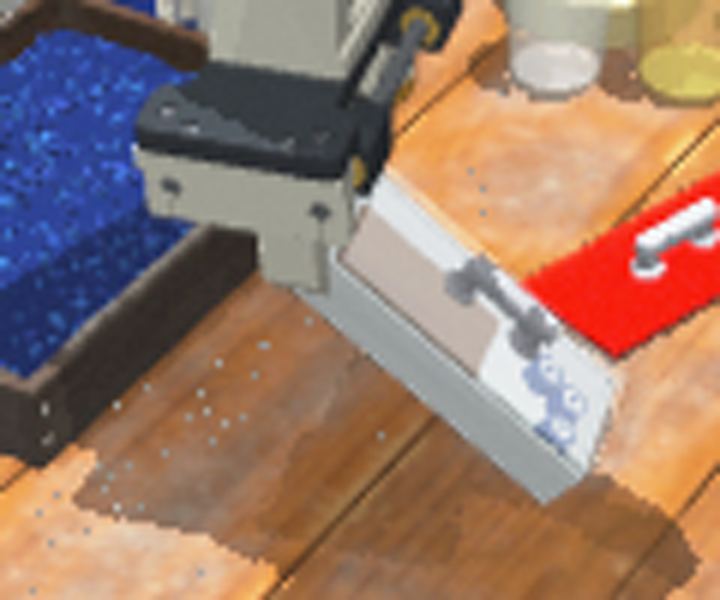

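The picture shows the dish at 40° with the lid on and the blue slices clustered in the trough around (555,400). I'll hold briefly, then lower along the same arc.

{"op": "carry_out", "data": {"deltas": [[[0,0,0,0],[0,0,0,0],[0,0,0,0],[0,0,0,0],[0,0,0,0],[3,0,2.5,0],[6.5,0,5.5,0],[10,0,9,0],[13.5,0,12.5,0],[17,0,16,0],[20.2,0,19.3,0],[24,0,24,0],[27,0,28.5,0],[30.5,0,33.5,0],[33.7,0,38.4,0],[33.7,0,38.4,0]]]}}

```text
time: 13.35
tool_pos: [537.5, -1.2, 116.7]
tcp_rot: [-3.142, 0.0, 0.283]
contact_force: [-0.7, -0.3, -1.2]
grip_width: 61.2
```

{"op": "carry_out", "data": {"deltas": [[[2,0,4,0],[4,0,8,0],[6,0,12,0],[7.5,0,15.5,0],[9,0,19,0],[10,0,22,0],[11,0,25,0],[12.2,0,28,0],[13,0,31,0],[14,0,34,0],[14.6,0,37,0],[15.2,0,40,0],[15.8,0,42,0],[16.2,0,43.5,0],[16.2,0,43.5,0],[16.2,0,43.5,0]]]}}

```text
time: 14.95
tool_pos: [552.5, 3.1, 74.6]
tcp_rot: [3.141, 0.0, 0.283]
contact_force: [-5.2, -0.2, 6.7]
grip_width: 61.0
```

```bash
python3 -c "
from h import *
go(0,0,0,0);tilt(-60,10,zmax=75,zmin=15)"
```

```text
t 14.95 pos [552.5   3.1  74.6] rot [3.1415e+00 3.0000e-04 2.8330e-01] F [-5.2 -0.2  6.7] w 61.0
delta -531.4 -151.4 74.6 3.25
n 146 of 146 tilt deg -0.5 z at x=-60: 30.4 z at 0: 29.9
```

{"op": "carry_out", "data": {"deltas": [[[0,0,0,0],[0,0,0,0],[0,0,0,0],[0,0,-5,0],[0,0,-15,0],[0,0,-35,0],[0,0,-60,0],[0,0,-85,0],[0,0,-85,0],[0,0,-85,0],[0,0,-85,0]]], "fingers": 76}}

```text
time: 16.1
tool_pos: [552.2, 3.2, 158.2]
tcp_rot: [-3.141, 0.001, 0.283]
contact_force: [-0.6, 0.6, -0.2]
grip_width: 75.9
```

Run:
```python
from h import *
import cv2
go(548,1,71,16.2)
tilt(-60,40,zmax=75,zmin=15)
p,d=bot.capture("wrist");cv2.imwrite("pics/w6.png",cv2.resize(p,None,fx=1.5625,fy=1.5625,interpolation=cv2.INTER_CUBIC))
for v in range(204,230,2):
  print(v,xyz("wrist",225,v,d[v,225]).round(1),xyz("wrist",275,v,d[v,275]).round(1))
p,d=bot.capture("scene");cv2.imwrite("pics/s6.png",cv2.resize(p[150:240,200:320],None,fx=6,fy=6,interpolation=cv2.INTER_CUBIC))
# pull points: above z 42
m=bot.camera_model("scene");T=m["camera_from_world"];v,u=np.mgrid[:384,:512]
P=np.linalg.solve(m["K"],np.stack([u.ravel(),v.ravel(),np.ones(u.size)]))*d.ravel();W=(T[:3,:3].T@(P-T[:3,3:4])).T
k=(np.hypot(W[:,0]-483.6,W[:,1]+17.6)<45)&(W[:,2]>41)&(W[:,2]<56);Q=W[k];print(k.sum(),Q.mean(0),Q.min(0),Q.max(0))
e=np.linalg.eigh(np.cov(Q[:,:2].T))[1][:,1];print(np.degrees(np.arctan(e[1]/e[0])))
```

```text
t 16.1 pos [552.2   3.2 158.2] rot [-3.1411e+00  1.3000e-03  2.8310e-01] F [-0.6  0.6 -0.2] w 75.9
delta -4.6 1.0 87.2 0.0
n 193 of 193 tilt deg -0.2 z at x=-60: 30.2 z at 0: 30.1
204 [5.427e+02 2.370e+01 3.000e-01] [ 5.543e+02 -1.680e+01 -5.000e-01]
206 [5.41e+02 2.32e+01 3.00e-01] [ 5.529e+02 -1.720e+01  5.000e-01]
208 [540.5  22.8   4. ] [551.9 -17.3   3. ]
210 [540.7  22.3   9.9] [551.6 -17.    8. ]
212 [540.8  21.9  15.1] [552.2 -16.2  16. ]
214 [541.   21.5  20.3] [551.8 -16.   20.1]
216 [540.4  21.   23.3] [551.4 -15.9  24.1]
218 [539.   20.6  23.9] [549.8 -16.4  23.7]
220 [539.4  20.2  29.2] [550.2 -15.8  30.2]
222 [538.3  19.8  30.5] [548.6 -16.3  29.8]
224 [536.7  19.4  30.2] [547.2 -16.8  30.1]
226 [535.1  19.   30.3] [545.6 -17.3  29.9]
228 [533.6  18.6  30.4] [544.  -17.8  29.9]
81 [480.21052467 -16.5228892   46.19575438] [459.13385251 -27.29163749  41.62146005] [502.23512989  -7.17951201  50.44134176]
16.670597813128023
```

View pics/s6.png

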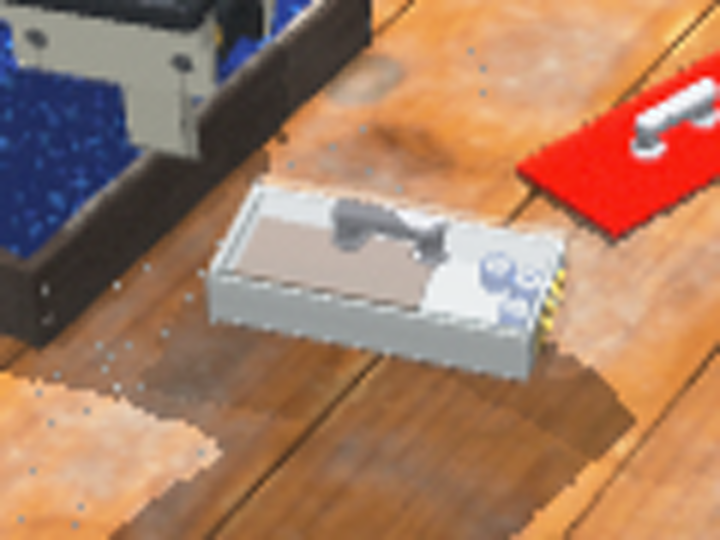

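The dish is level again with the lid seated and a blue cluster in the trough around (515,285). Next I'll grasp the pull, keeping the fingertips above the plate.

{"op": "carry_out", "data": {"deltas": [[[-25,0,0,0],[-50,0.5,0,0],[-73,0.5,0,0],[-73,0.5,15,0],[-73,0.5,30,0],[-73,0.5,42,0],[-73,0.5,52,0],[-73,0.5,58,0],[-73,0.5,60,0],[-73,0.5,60,0],[-73,0.5,60,0]]], "fingers": 40}}

```text
time: 17.35
tool_pos: [483.0, -17.8, 99.1]
tcp_rot: [3.141, -0.001, 0.283]
contact_force: [-0.2, -0.6, -0.3]
grip_width: 40.0
```

{"op": "carry_out", "data": {"deltas": [[[0,0,0,0],[0,0,0,0],[0,0,0,0],[0,0,0,0],[0,0,0,0],[0,0,0,0],[0,0,0,0]]], "fingers": 5}}

```text
time: 18.05
tool_pos: [482.8, -17.7, 98.9]
tcp_rot: [3.141, -0.0, 0.283]
contact_force: [-0.4, -0.6, 2.6]
grip_width: 9.9
```

{"op": "carry_out", "data": {"deltas": [[[0,0,-2,0],[0,0,-5,0],[0,0,-9,0],[0,0,-14,0],[0,0,-22,0],[0,0,-32,0],[0,0,-42,0],[0,0,-52,0],[0,0,-60,0],[0,0,-60,0],[0,0,-60,0]]]}}

```text
time: 19.15
tool_pos: [482.7, -17.7, 158.9]
tcp_rot: [3.141, -0.0, 0.283]
contact_force: [-0.5, -0.2, -1.3]
grip_width: 9.9
```

{"op": "carry_out", "data": {"deltas": [[[0,-6,0,0],[0,-18,0,0],[0,-32,0,0],[0,-46,0,0],[0,-60,0,0],[0,-74,0,0],[0,-88,0,0],[0,-97,0,0],[0,-102,0,0],[0,-102,0,0],[0,-102,0,0],[0,-102,0,0]]]}}

```text
time: 20.35
tool_pos: [454.5, 79.8, 158.8]
tcp_rot: [3.141, -0.0, 0.283]
contact_force: [0.6, -0.1, -2.2]
grip_width: 9.8
```

Run:
```python
from h import *
import cv2
go(0,0,77.9,16.2)
tilt(-70,70,c=(454,80),zmax=110,zmin=70,side=29)
p,d=bot.capture("top");q,_=bot.capture("scene")
a=cv2.resize(p[145:220,220:320],None,fx=4,fy=4,interpolation=cv2.INTER_CUBIC);b=cv2.resize(q[140:240,180:320],(400,286),interpolation=cv2.INTER_CUBIC)
cv2.imwrite("pics/m7.png",np.vstack([a,b]))
```

```text
t 20.35 pos [454.5  79.8 158.8] rot [ 3.1414e+00 -1.0000e-04  2.8250e-01] F [ 0.6 -0.1 -2.2] w 9.8
delta -458.7 -50.0 80.9 -0.0
n 562 of 582 tilt deg -0.2 z at x=-60: 90.1 z at 0: 89.9
```

View pics/m7.png

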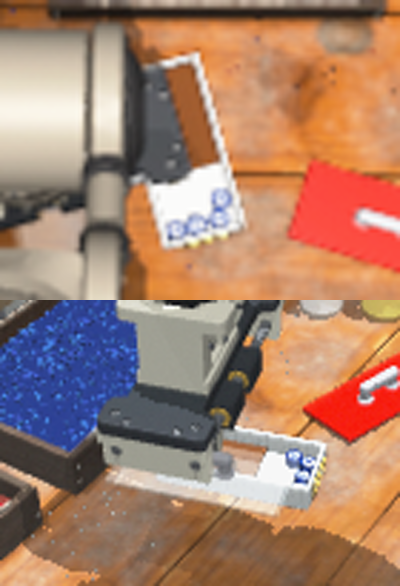

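The top view shows the lid clear and all four slices in the trough, at about (178,230), (200,223), (220,216) and (222,197). The lid is level, so I'll lower it.

{"op": "carry_out", "data": {"deltas": [[[0,0,8,0],[0,0,20,0],[0,0,34,0],[0,0,48,0],[0,0,60,0],[0,0,69,0],[0,0,75,0],[0,0,78,0],[0,0,79.5,0],[0,0,80.5,0],[0,0,81,0],[0,0,81,0],[0,0,81,0]]]}}

```text
time: 21.8
tool_pos: [454.4, 80.3, 78.0]
tcp_rot: [3.141, -0.001, 0.283]
contact_force: [0.6, 0.3, -1.1]
grip_width: 9.6
```

```bash
python3 -c "
from h import *
go(0,0,77.9,16.2)
tilt(-70,70,c=(454.3,79.8),zmax=40,zmin=4,side=29)"
```

```text
t 21.8 pos [454.4  80.3  78. ] rot [ 3.1414e+00 -5.0000e-04  2.8320e-01] F [ 0.6  0.3 -1.1] w 9.6
delta -458.7 -49.9 0.1 0.01
n 386 of 398 tilt deg -0.1 z at x=-60: 9.3 z at 0: 9.1
```

{"op": "carry_out", "data": {"deltas": [[[0,0,0.3,0],[0,0,0.6,0],[0,0,0.6,0],[0,0,0.6,0]]]}}

```text
time: 22.25
tool_pos: [454.4, 80.3, 77.9]
tcp_rot: [3.141, -0.001, 0.283]
contact_force: [-2.3, -0.0, 7.8]
grip_width: 9.5
```

{"op": "carry_out", "data": {"deltas": [[[0,0,0,0],[0,0,0,0],[0,0,0,0],[0,0,0,0],[0,0,-5,0],[0,0,-20,0],[0,0,-50,0],[0,0,-90,0],[0,0,-130,0],[0,0,-150,0],[0,0,-150,0],[0,0,-150,0],[0,0,-150,0]]], "fingers": 40}}

```text
time: 23.55
tool_pos: [453.6, 80.2, 226.1]
tcp_rot: [-3.141, 0.002, 0.283]
contact_force: [-0.7, 0.1, -0.1]
grip_width: 40.2
```

Run:
```python
from h import *
import cv2
go(0,0,77.9,16.2)
tilt(-70,70,c=(454.3,79.8),zmax=40,zmin=4,side=29)
q,_=bot.capture("scene")
cv2.imwrite("pics/s8.png",cv2.resize(q[110:260,160:360],None,fx=4,fy=4,interpolation=cv2.INTER_CUBIC))
```

```text
t 23.55 pos [453.6  80.2 226.1] rot [-3.141e+00  2.400e-03  2.831e-01] F [-0.7  0.1 -0.1] w 40.2
delta -457.9 -49.7 148.2 0.0
n 688 of 697 tilt deg -0.1 z at x=-60: 9.4 z at 0: 9.2
```

View pics/s8.png

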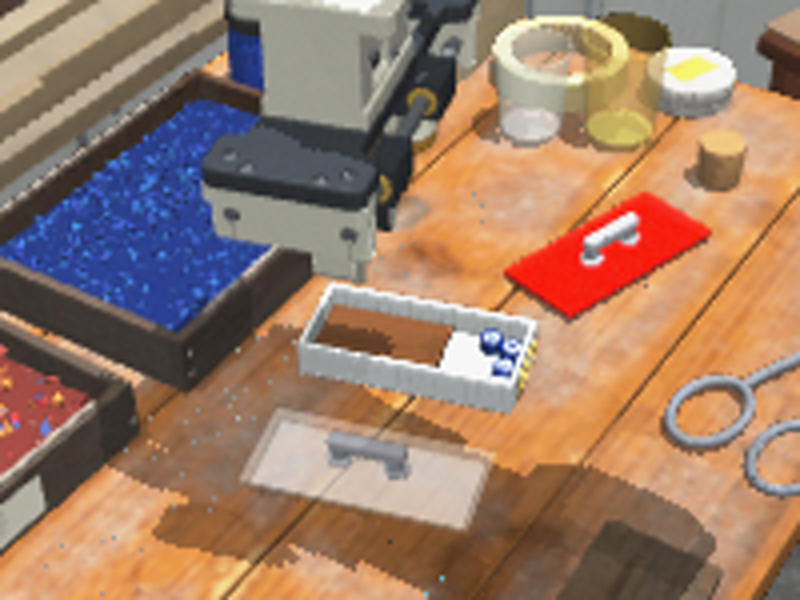

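The lid lies flat with its pull up at about (368,460), clear of the dish. The dish is level with the slices in the trough, and the robot touches nothing.

```bash
python3 -c "
from plant import bot
print(bot.close_job())"
```

```text
the job is handed in; nothing more can be done
None
```

The job is done and handed in at about 24 s. All four slices are in the trough, the dish is level on the table, and the lid lies flat beside it on the left, pull upwards.

- **Tipping:** I gripped the far end across dish and lid and lifted it, so the dish swung to about 40° with the lid on. I then lowered it along the same arc.
- **First try failed:** the first grip held the dish too stiffly; it hung at only about 5°. I set it down, checked it was level, and regripped with less pad overlap, which let it pivot.
- **Lid:** I lifted it straight up by the pull, moved it about 100 mm to the left, and laid it down with under 10 N of contact force.

**Last checks:**
- **Slices:** the top view counted all four in the trough, taken before the lid was laid down. In the final view three are plain to see and the fourth is hidden by the wall.
- **Lid and dish:** the lid's upper face is at 9.2 mm (9 mm expected), tilted 0.1°. The dish was level to 0.2° after lowering and ended about 1 mm from where it started.
- **Things around:** the red look-alike, the trays, the tumbler and the cork look undisturbed. I did not look at the tweezers again at the end, but the arm never went near them.
- **Disagreement:** early on the top and wrist cameras differed by about 5 mm on the dish's position. I used the close wrist depth reading, and the grasps bore it out.

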